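# Unpack the hooded stock bin

## Task

Unpack the steel bin: stand the two tins upright in the wooden crate, one per cell, and let go of them. Then work the long pipe out through the opening between the bin's two end hoods (it is longer than the opening, so it has to be tilted) and finish still holding it in the gripper, still, above the bin, with all of the pipe at least a hand's width higher than the bin's top and touching nothing else. Leave the carton, the flat case and the brass socket where they are.

Things in the scene. Friction and masses are not known exactly. Their poses are not given: they have to be found in the camera images.
- bin: Fixed grey sheet-steel bin. Origin: centre of its underside, on the table. Outside 218 (x) by 368 (y, its long way, across in front of the robot) by 70 mm high; walls and floor 4 mm thick, inside 210 by 360 mm. It stands left or right of centre, the crate on the other side. The pipe lies on its floor in the -x half; the tins stand in the +x half.
- bin_opening (a point): Centre of the bin's opening, at the height of the bin's top, 70 mm above its underside; axes as the bin. Fixed flat hoods cover both ends of the bin, from the end walls to 85 mm either side of this point (underside at 66 mm, top at 70 mm), so the opening is 170 mm along y and 210 mm (full inner width) along x.
- pipe_mid (a point): Centre of the loose steel pipe, on its axis. 250 mm long along its own y, 22 mm in diameter, a hexagonal socket at each end (30 mm long, 30 mm across flats, 35 across corners); lies on the flats, axis 15 mm above the bin's floor, along the bin's y within 3 degrees, ends hidden below the hoods. Bare round pipe 95 mm each side of this point. About 0.4 kg, evenly balanced.
- pipe_end_a (a point): Centre of the pipe's end face at its own +y end, on its axis, 125 mm from pipe_mid.
- pipe_end_b (a point): Centre of the pipe's end face at its own -y end, on its axis, 125 mm from pipe_mid.
- tin_a_mid (a point): Centre (half-way up) of a loose cylindrical tin, 50 mm in diameter and 120 mm high, about 0.25 kg, standing on the bin's floor so that its top is 54 mm above the bin's hoods. z axis up the tin.
- tin_b_mid (a point): Centre (half-way up) of the other tin, the same as tin_a.
- tin_a: The same tin a; origin at the centre of its underside.
- tin_b: The same tin b; origin at the centre of its underside.
- pipe: The same pipe; origin 15 mm below pipe_mid when it lies flat, axes as pipe_mid.
- crate: Fixed open wooden crate with three cells in a row along its own x axis, all empty. Origin: centre of its underside, on the table. Outside 214 (x) by 74 (y) by 60 mm high, walls, dividers and floor 4 mm thick; each cell is 66 by 66 mm inside, with centres at x = -70, 0 and +70 mm on its x axis; cell floor at z = 4 mm.
- carton: Bystander: closed cardboard carton 60 by 110 by 50 mm, beyond the work. Origin under its centre.
- case: Bystander: flat yellow steel case 90 by 150 by 36 mm, beyond the work. Origin under its centre.
- socket: Bystander: short brass pipe socket standing on end, 42 mm outside diameter, 36 mm high. Origin under its centre.
Things that resemble listed ones, but are neither listed nor needed, are in the scene too. Of the things that look like the crate, take the one that is farthest to the robot's left at the start.

How it is judged:
By the outcome, as a careful person would: the job done as asked, in the order asked, and still so for the second after the job is handed in, while the arm keeps its last pose, push and grip.
It also fails if it takes over 64 s, if anything falls off the work surface, if the arm or the gripper's body presses on something with over 40 N, if the wrist force passes 120 N, or if a joint passes its speed limit or range.

## Robot

A 6-joint arm with a two-finger parallel gripper is mounted at the origin on the work surface. World frame = base frame: x ahead of the robot, y to its left, z up, the work surface at z = 0. Lengths are in m, angles in degrees, forces in N, time in s.
With the tool pointing down it reaches from about 0.35 to 0.975 m from the base axis. Payload 7.1 kg.
Tool frame: the origin (TCP) lies on the centre line of the jaws, within the pads' length; the fingertips stand ctrl.nose_length ahead of it and the grasp point (between the pads) is the TCP (ctrl.nose_length is the distance from the TCP to the fingertips, in m); z points along the fingers, x is the direction in which the jaws open and shut, and the axes are right-handed (so a half turn about z gives the same grasp; the last joint's range is limited). The gripper opens to 88 mm and grips with 3 to 60 N. Pads are 20 mm wide; open, the fingers measure 115 mm over their backs; the gripper's body (75 mm by 178 mm) begins 61 mm behind the grasp point.
Start: joints at [-64.229, 24.242, 93.386, -0, 62.372, -1.089], TCP at [0.282, -0.558, 0.242] pointing down, gripper open.
Joint ranges: [-172.04, 172.04], [-51.8, 120.97], [4.93, 147.93], [-75.15, 255.16], [6.16, 154.13], [-145.62, 145.62]. Speed limits (degrees/s): [136.94, 136.94, 172.46, 180, 180, 180].

## Interface

Orientations are given as a 3x3 rotation matrix whose columns are the frame's x, y, z axes.
In Python, from cell import ctrl gives the robot as it stands. The module is installed in compiled form; this text tells all that it offers. Calls block until the motion is done:
- ctrl.reach(position, orientation): joint-space move of the TCP to a pose.
- ctrl.move_straight(position, v=0.15, orientation=None): straight line of the TCP; orientation=None keeps the orientation; v is the mean speed in m/s.
- ctrl.goto_joints(angles): joint-space move.
- ctrl.command_gripper(opening): finger opening in m; the grip force is fixed at half the most; returns when the fingers have stopped.
- ctrl.hold(seconds).
- ctrl.solve_ik(position, orientation): joint angles nearest the present ones, or None.
- ctrl.capture(name): name is "scene" or "top" or "wrist"; returns a dict with "color" (384x512x3 uint8, red, green, blue), "z_map" (384x512 float32, m along the optical axis (not along the pixel's ray), 0 where there is no reading), "intrinsics" (3x3 intrinsics, pixels), "world_from_camera" (4x4, takes a point from camera to world coordinates); the wrist camera has in their place "tool_from_camera" (4x4, takes a point from camera to tool coordinates, whose origin is the TCP and whose axes are the tool frame's). Camera axes: x right, y up, looking along -z (the intrinsics and any distortion apply to the point x, -y, -z); pixel columns grow to the right and rows downward; lengths in m; the calibration is good to about 2 mm. A picture is of the moment at which its call begins: read the wrist's pose just before it.
A pose or a line that the arm cannot do raises ctrl.IKError and nothing moves.
- ctrl.sign_off(): hands the job in, once; it reports no verdict.
Readings, each from a call of its own:
- ctrl.read_clock(): time.
- ctrl.read_joint_pos(): joint angles.
- ctrl.read_joint_vel(): joint speeds.
- ctrl.read_effort(): joint torques, N m.
- ctrl.read_ee_pos(): TCP position.
- ctrl.read_ee_rot(): TCP orientation.
- ctrl.read_force(): force on the tool from outside, world axes, zero at the start.
- ctrl.read_ft_torque(): the same for the moment, N m.
- ctrl.read_finger_gap(): finger opening in m.
Only numpy, scipy, OpenCV 4.12 (cv2) and the standard library are available. Lean on these libraries where they do the work, as an engineer would, in place of code of your own. Each camera call takes 0.05 s, during which the arm holds its last target.

## Working session

There is one attempt and no reset: what is moved stays moved. The work goes in short steps, each a Python script; the robot and the scene stay as the last script left them, time stands still between calls to the robot, and variables do not carry over. Pictures are saved under pics/ and viewed, and the job is handed in when it is done.

```bash
mkdir -p pics
cat > h.py <<'E'
import numpy as np, cv2
from cell import ctrl
def cap(n):
    if n=='wrist':
        p=np.array(ctrl.read_ee_pos());R=np.array(ctrl.read_ee_rot())
    d=ctrl.capture(n)
    if n=='wrist':
        T=np.eye(4);T[:3,:3]=R;T[:3,3]=p
        d['world_from_camera']=T@np.array(d['tool_from_camera'])
    return d
def save(d,f): cv2.imwrite(f,cv2.cvtColor(d['color'],cv2.COLOR_RGB2BGR))
def cloud(d):
    K=np.array(d['intrinsics']);z=d['z_map'];v,u=np.mgrid[:z.shape[0],:z.shape[1]]
    P=np.stack([(u-K[0,2])/K[0,0]*z,-(v-K[1,2])/K[1,1]*z,-z],-1)
    T=np.array(d['world_from_camera']);W=P@T[:3,:3].T+T[:3,3]
    W[z<=0]=np.nan
    return W
def ray(d,u,v,h):
    K=np.array(d['intrinsics']);T=np.array(d['world_from_camera'])
    r=T[:3,:3]@np.array([(u-K[0,2])/K[0,0],-(v-K[1,2])/K[1,1],-1]);o=T[:3,3]
    return o+r*(h-o[2])/r[2]
E
python3 - <<'E'
from h import *
import pickle
for n in('scene','top','wrist'):
    d=cap(n);save(d,f'pics/{n}0.png');pickle.dump({k:np.array(v) for k,v in d.items()},open(n+'0.pkl','wb'));print(n,d.keys(),np.array(d['intrinsics']).round(1).tolist(),d['world_from_camera'].round(3).tolist(),(d['z_map']>0).mean())
print(ctrl.nose_length,ctrl.read_clock(),ctrl.read_finger_gap(),ctrl.read_ee_rot())
E
```

```text
scene dict_keys(['color', 'z_map', 'intrinsics', 'world_from_camera']) [[460.2, 0.0, 256.9], [0.0, 460.2, 192.3], [0.0, 0.0, 1.0]] [[-0.092, -0.57, 0.817, 1.723], [0.996, -0.052, 0.075, -0.043], [-0.0, 0.82, 0.572, 0.91], [0.0, 0.0, 0.0, 1.0]] 0.9823710123697916
top dict_keys(['color', 'z_map', 'intrinsics', 'world_from_camera']) [[404.9, 0.0, 263.1], [0.0, 404.9, 186.3], [0.0, 0.0, 1.0]] [[0.008, 0.999, -0.048, 0.491], [-1.0, 0.009, 0.005, -0.149], [0.005, 0.048, 0.999, 1.286], [0.0, 0.0, 0.0, 1.0]] 0.996063232421875
wrist dict_keys(['color', 'z_map', 'intrinsics', 'tool_from_camera', 'world_from_camera']) [[342.7, 0.0, 254.0], [0.0, 342.7, 186.4], [0.0, 0.0, 1.0]] [[0.451, 0.865, 0.22, 0.342], [-0.893, 0.438, 0.109, -0.528], [-0.002, -0.245, 0.969, 0.383], [0.0, 0.0, 0.0, 1.0]] 0.99603271484375
0.019 0.15 0.08808984883385758 [[ 4.51822109e-01 -8.92107903e-01 -5.21775786e-04]
 [-8.92107291e-01 -4.51822410e-01  1.04428906e-03]
 [-1.16736852e-03 -6.35290176e-06 -9.99999319e-01]]
```

View pics/top0.png

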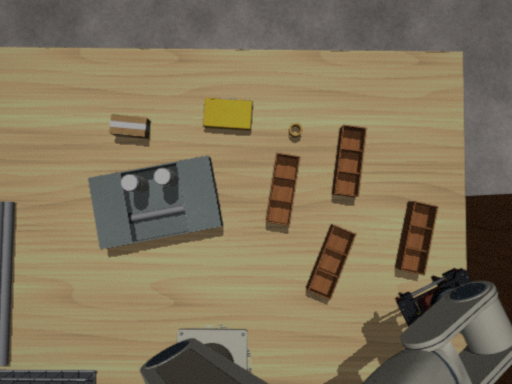

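View pics/scene0.png

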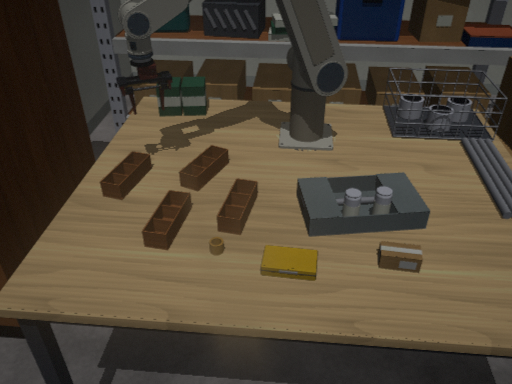

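View pics/wrist0.png

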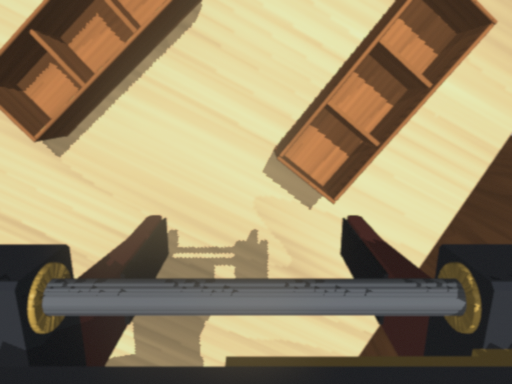

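Top view: four crate look-alikes at (282,190), (349,161), (330,262) and (416,238). Image left is the robot's left, so (282,190) should be the one. I'll confirm this with a crop and world coordinates, and measure the bin, tins and pipe.

Run:
```python
from h import *
import pickle
d=pickle.load(open('top0.pkl','rb'))
W=cloud(d);hsv=cv2.cvtColor(d['color'],cv2.COLOR_RGB2HSV)
for uv in [(282,190),(349,161),(330,262),(416,238)]:
    m=np.zeros((384,512),np.uint8);cv2.circle(m,uv,50,255,-1)
    z=W[...,2]
    mm=((z>0.05)&(z<0.068)&(m>0)).astype(np.uint8)
    mm=cv2.morphologyEx(mm,cv2.MORPH_CLOSE,np.ones((5,5)))
    n,l,s,c=cv2.connectedComponentsWithStats(mm)
    i=min(range(1,n),key=lambda i:np.hypot(*(c[i]-uv)) if s[i,4]>60 else 1e9)
    P=W[(l==i)&(z>0.05)&(z<0.068)][:,:2]
    r=cv2.minAreaRect((P*1000).astype(np.float32));print('crate',uv,r,s[i,4])
z=W[...,2]
# rim contour via rays for bin
mm=((z>0.06)&(z<0.08)&(np.arange(512)[None]<235)&(np.arange(384)[:,None]>145)&(np.arange(384)[:,None]<260)).astype(np.uint8)
P=W[mm>0][:,:2];print('bin',cv2.minAreaRect((P*1000).astype(np.float32)))
mm=((z>0.115)&(z<0.135)&(np.arange(512)[None]<235)&(np.arange(384)[:,None]>145)&(np.arange(384)[:,None]<260)).astype(np.uint8)
n,l,s,c=cv2.connectedComponentsWithStats(mm)
for i in range(1,n):
    if s[i,4]>20: print('tin',c[i],s[i,4],np.nanmean(W[l==i],0),ray(d,*c[i],.124),cv2.minAreaRect((W[l==i][:,:2]*1000).astype(np.float32)))
c=cv2.cvtColor(d['color'],cv2.COLOR_RGB2BGR)
a=cv2.resize(c[140:240,230:380],None,fx=5,fy=5,interpolation=cv2.INTER_CUBIC)[:, :750];cv2.imwrite('pics/crates.png',a)
cv2.imwrite('pics/bin.png',cv2.resize(c[145:260,80:230],None,fx=5,fy=5,interpolation=cv2.INTER_CUBIC))
```

```text
crate (282, 190) ((543.4722290039062, -215.26412963867188), (73.91150665283203, 214.4515838623047), 81.39961242675781) 342
crate (349, 161) ((631.9429931640625, -421.02423095703125), (75.36823272705078, 214.03733825683594), 83.25810241699219) 388
crate (330, 262) ((323.4420166015625, -364.62115478515625), (76.07351684570312, 214.21949768066406), 68.29561614990234) 422
crate (416, 238) ((398.07080078125, -629.076416015625), (77.20118713378906, 214.21043395996094), 78.07131958007812) 482
bin ((500.3802185058594, 171.47787475585938), (218.37245178222656, 369.947265625), 11.233325958251953)
tin [162.23004695 176.26760563] 213 [0.57352807 0.13588702 0.12271498] [0.57343525 0.13557863 0.124     ] ((573.8137817382812, 136.05914306640625), (45.77428436279297, 44.70151138305664), 44.67522048950195)
tin [129.57476636 182.42056075] 214 [0.55500406 0.22921481 0.12270357] [0.55492729 0.22880141 0.124     ] ((554.5774536132812, 229.4990234375), (43.661258697509766, 45.8061408996582), 3.2989840507507324)
```

View pics/crates.png

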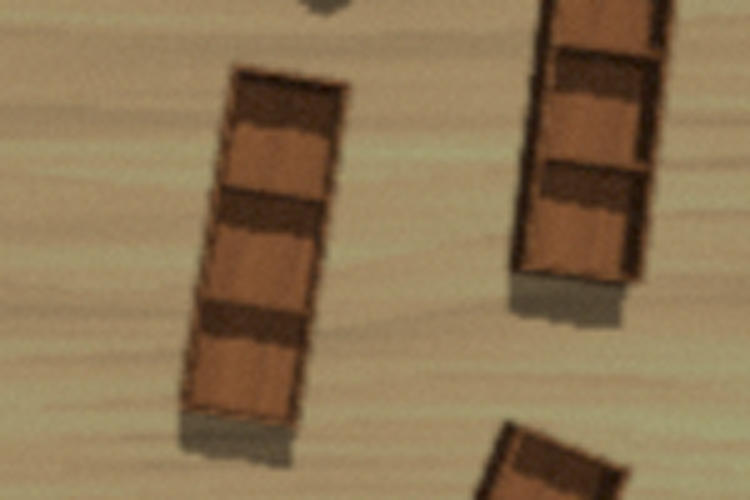

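View pics/bin.png

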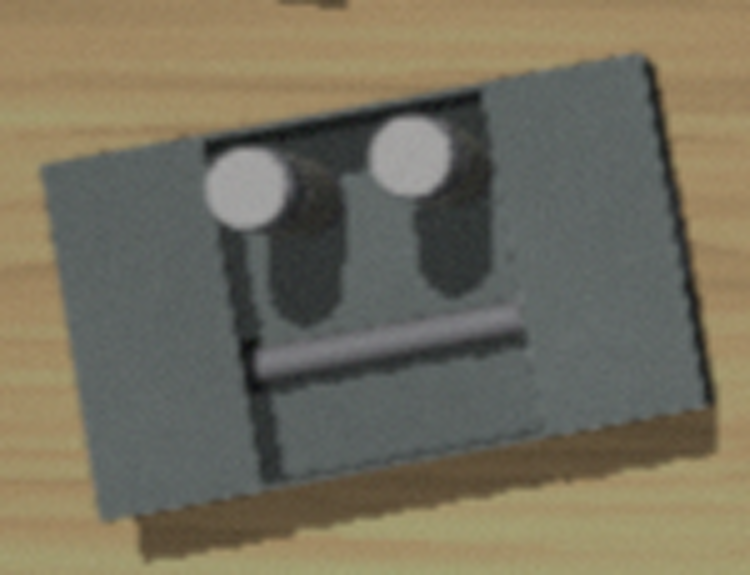

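The crop confirms it: (282,190) is a three-cell crate, 74×214 mm, centred at y=-0.215. The others are at -0.36, -0.42 and -0.63, so this is the leftmost. The tin tops measure 0.123, close to the expected 0.124, and the bin is 218×370 mm at 11.2°. Next I'll pick the first tin.

```bash
cat >> h.py <<'E'
R0=np.array([[1,0,0],[0,-1,0],[0,0,-1.]])
def st(s=''): print(s,'t',round(ctrl.read_clock(),2),'p',np.round(ctrl.read_ee_pos(),4),'gap',round(ctrl.read_finger_gap(),4),'F',np.round(ctrl.read_force(),1))
E
python3 - <<'E'
from h import *
tin=np.array([.5735,.1358])
for p in [(*tin,.22),(*tin,.1),(.6127,-.2258,.22),(.4742,-.2048,.1)]: print(ctrl.solve_ik(p,R0))
st()
ctrl.reach([*tin,.22],R0);st('above')
ctrl.move_straight([*tin,.100],v=.2)
ctrl.command_gripper(.044);st('grip')
ctrl.move_straight([*tin,.21],v=.25);st('up')
E
```

```text
[ 1.21648304e+01  2.27430100e+01  9.90086092e+01 -2.54444375e-14
  5.82483808e+01  1.21648304e+01]
[ 1.21648304e+01  3.23214205e+01  1.02665367e+02 -2.54444375e-14
  4.50132123e+01  1.21648304e+01]
[-2.12747121e+01  2.79134676e+01  9.05659038e+01 -2.54444375e-14
  6.15206286e+01 -2.12747121e+01]
[-2.46789087e+01  2.77459510e+01  1.11991660e+02 -2.54444375e-14
  4.02623894e+01 -2.46789087e+01]
 t 0.15 p [ 0.2822 -0.5572  0.2411] gap 0.0881 F [-0.7 -0.2 -0.3]
above t 2.81 p [0.5737 0.1351 0.22  ] gap 0.0876 F [-0.  -0.7 -0.5]
grip t 4.24 p [0.5737 0.1359 0.1003] gap 0.0499 F [-0.4 -0.6  3.2]
up t 4.83 p [0.5727 0.1356 0.209 ] gap 0.0495 F [-0.1  0.1 -2.3]
```

Run:
```python
from h import *
ctrl.move_straight([.6127,-.2258,.21],v=.3);ctrl.hold(.2);st('over')
d=cap('wrist');save(d,'pics/w1.png')
W=cloud(d);z=W[...,2]
m=(z>.05)&(z<.066)&(abs(W[...,0]-.543)<.13)&(abs(W[...,1]+.215)<.07)
print(m.sum(),cv2.minAreaRect((W[m][:,:2]*1000).astype(np.float32)))
d=cap('top');save(d,'pics/t1.png')
W=cloud(d);z=W[...,2]
m=(z>.15)&(z<.30)&(abs(W[...,0]-.61)<.13)&(abs(W[...,1]+.225)<.07)
print(np.nanmax(z[m]) if m.any() else 0)
```

```text
over t 6.39 p [ 0.6128 -0.2245  0.2102] gap 0.0494 F [ 0.1  0.7 -1.8]
3736 ((544.6192626953125, -214.20281982421875), (74.44046783447266, 214.94512939453125), 81.33248138427734)
0.29762208779000154
```

View pics/w1.png

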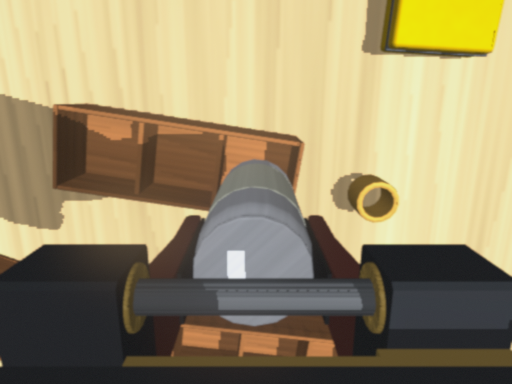

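The wrist view agrees with the top view to about 1 mm: crate at (60–300, 105–205), tin held upright at about (255,240) over the right-hand (+x) cell, socket at (373,198). Placing it, then fetching tin 2.

Run:
```python
from h import *
c=np.array([.5440,-.2148]);e=np.array([.9887,-.150]);
A=c+.07*e;B=c-.07*e
ctrl.move_straight([*A,.105],v=.15);st('low')
p=.105
while p>.098 and ctrl.read_force()[2]<2: 
    p-=.002;ctrl.move_straight([*A,p],v=.05)
st('contact')
ctrl.command_gripper(.085);st('open')
ctrl.move_straight([*A,.20],v=.3)
tin=np.array([.5547,.2290])
ctrl.reach([*tin,.20],R0);st()
d=cap('top');save(d,'pics/t2.png')
W=cloud(d);z=W[...,2];m=(z>.11)&(z<.13)&(abs(W[...,0]-A[0])<.05)&(abs(W[...,1]-A[1])<.05)
print('tin1',A,np.nanmean(W[m],0),m.sum())
ctrl.move_straight([*tin,.100],v=.2)
ctrl.command_gripper(.044);st('grip')
ctrl.move_straight([*tin,.21],v=.25)
ctrl.move_straight([*B,.21],v=.35)
ctrl.move_straight([*B,.105],v=.15);st('low')
p=.105
while p>.098 and ctrl.read_force()[2]<2: 
    p-=.002;ctrl.move_straight([*B,p],v=.05)
st('contact')
ctrl.command_gripper(.085);st('open')
ctrl.move_straight([*B,.20],v=.3);st()
```

```text
low t 7.34 p [ 0.6139 -0.2256  0.1058] gap 0.0493 F [ 0.2  0.9 -1.8]
contact t 8.09 p [ 0.6139 -0.2256  0.1001] gap 0.0495 F [-0.5  0.2  5.7]
open t 8.82 p [ 0.6132 -0.2253  0.0989] gap 0.0853 F [ 0.2 -0.4 -0.5]
 t 10.97 p [0.5551 0.2282 0.1999] gap 0.0849 F [ 0.2 -0.3 -0. ]
tin1 [ 0.613209 -0.2253  ] [ 0.61225818 -0.22398132  0.12191882] 226
grip t 12.32 p [0.555  0.2291 0.1004] gap 0.0496 F [-0.1  0.   3.3]
low t 15.18 p [ 0.4754 -0.2042  0.1056] gap 0.0496 F [ 0.3  0.8 -1.5]
contact t 15.93 p [ 0.4757 -0.2046  0.0999] gap 0.0495 F [-1.3  0.6  8.6]
open t 16.65 p [ 0.4748 -0.2043  0.0989] gap 0.085 F [0.4 0.9 0.6]
 t 17.13 p [ 0.4751 -0.2044  0.201 ] gap 0.0851 F [-0.4 -0.   0.3]
```

```bash
cat >> h.py <<'E'
from scipy.spatial.transform import Rotation as Ro
ang=np.deg2rad(11.23)
Bc=np.array([.5004,.1715,0.]);Bx=np.array([np.cos(ang),np.sin(ang),0]);By=np.array([-np.sin(ang),np.cos(ang),0]);Bz=np.array([0,0,1.])
BR=np.stack([Bx,By,Bz],1)
def b2w(p): return Bc+BR@np.asarray(p,float)
def w2b(P): return (P-Bc)@BR
def tiltR(th,yaw=0): # th>0 : bin +y end rises
    return BR@Ro.from_euler('ZX',[yaw,th],degrees=True).as_matrix()@R0
E
python3 - <<'E'
from h import *
for th in (35,-35):
  R=tiltR(th)
  for z in(.25,.3,.35):
    for y in (-.1,0,.1): print(th,z,y,ctrl.solve_ik(b2w([-.03,y,z]),R) is not None)
d=cap('top');save(d,'pics/t3.png')
W=w2b(cloud(d));z=W[...,2]
# rim check
m=(abs(W[...,0])<.118)&(abs(W[...,1])<.195)&(z>.06)&(z<.08)
print('binrect',cv2.minAreaRect((W[m][:,:2]*1000).astype(np.float32)),np.median(z[m]))
m=(abs(W[...,0])<.1)&(abs(W[...,1])<.075)
print('floor',np.nanmedian(z[m]))
m&=(z>.02)&(z<.045)
P=W[m];print(m.sum(),P.mean(0),P[:,2].max())
(vx,vy,x0,y0)=cv2.fitLine(P[:,:2].astype(np.float32),cv2.DIST_HUBER,0,.001,.001).ravel()
print('axis',vx,vy,x0,y0,'tilt',np.degrees(np.arctan2(-vx*np.sign(vy),abs(vy))), 'y-range',P[:,1].min(),P[:,1].max(), P[:,0].min(),P[:,0].max())
for lbl,A in (('tin1',(.6122,-.224)),('tin2',(.4748,-.2043))):
    Ww=cloud(d);mm=(Ww[...,2]>.11)&(Ww[...,2]<.13)&(abs(Ww[...,0]-A[0])<.04)&(abs(Ww[...,1]-A[1])<.04);print(lbl,np.nanmean(Ww[mm],0),mm.sum())
E
```

```text
35 0.25 -0.1 True
35 0.25 0 True
35 0.25 0.1 True
35 0.3 -0.1 True
35 0.3 0 True
35 0.3 0.1 True
35 0.35 -0.1 True
35 0.35 0 True
35 0.35 0.1 True
-35 0.25 -0.1 True
-35 0.25 0 True
-35 0.25 0.1 True
-35 0.3 -0.1 True
-35 0.3 0 True
-35 0.3 0.1 True
-35 0.35 -0.1 True
-35 0.35 0 True
-35 0.35 0.1 True
binrect ((-0.1306915283203125, 0.2439422607421875), (369.9298095703125, 218.2694091796875), 89.94437408447266) 0.06904865628088497
floor 0.0036482011961674887
327 [-0.03345022 -0.00029832  0.02721429] 0.03644846746078145
axis 0.00090070156 -0.9999996 -0.03345022 -0.0002983215 tilt 0.051606398 y-range -0.07494357762115769 0.07402025104123051 -0.0440522700855188 -0.022392284876280765
tin1 [ 0.61249867 -0.22380537  0.12246677] 223
tin2 [nan nan nan] 0<stdin>:18: RuntimeWarning: Mean of empty slice
```

View pics/t3.png

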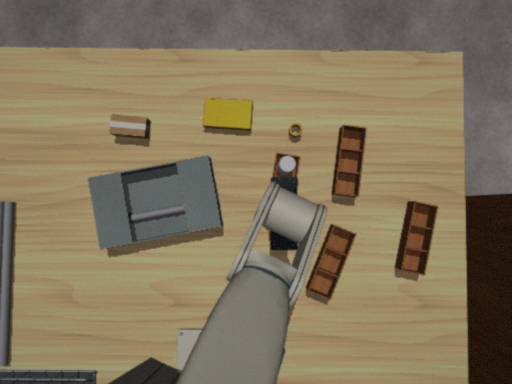

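Top view: tin 1 stands in the upper cell (287,165). The arm hides tin 2's cell, so I'll check that later. The pipe at (158,213) runs along the bin's y at bx=-33 mm. Its ends are hidden, so I'll look obliquely under the +y hood with the wrist camera.

Run:
```python
from h import *
ctrl.move_straight([*(b2w([-.033,-.05,0])[:2]),.22],v=.35)
ctrl.reach(b2w([-.033,-.09,.118]),tiltR(38));ctrl.hold(.3);st()
import pickle
d=cap('wrist');save(d,'pics/w2.png');pickle.dump(d,open('w2.pkl','wb'))
d2=cap('top');save(d2,'pics/t4.png')
Ww=cloud(d2);
for lbl,A in (('tin1',(.6122,-.224)),('tin2',(.4748,-.2043))):
    mm=(Ww[...,2]>.11)&(Ww[...,2]<.13)&(abs(Ww[...,0]-A[0])<.04)&(abs(Ww[...,1]-A[1])<.04);print(lbl,np.nanmean(Ww[mm],0),mm.sum())
W=w2b(cloud(d));
for y in np.arange(-.02,.13,.006):
    m=(abs(W[...,0]+.034)<.025)&(abs(W[...,1]-y)<.003)&(W[...,2]>.012)&(W[...,2]<.05)
    if m.sum()>5: print(round(y,3),m.sum(),np.nanpercentile(W[m][:,2],95).round(4),W[m][:,0].min().round(4),W[m][:,0].max().round(4))
```

```text
t 19.58 p [0.4857 0.0773 0.1185] gap 0.0852 F [ 0.4 -0.5 -0.3]
tin1 [ 0.61254564 -0.22395116  0.12226811] 223
tin2 [ 0.47494854 -0.20246476  0.12265539] 215
-0.02 201 0.0293 -0.042 -0.0203
-0.014 178 0.0294 -0.0421 -0.0211
-0.008 187 0.0291 -0.0421 -0.0211
-0.002 183 0.0294 -0.0422 -0.021
0.004 161 0.0291 -0.0423 -0.0208
0.01 172 0.0293 -0.0415 -0.0207
0.016 161 0.029 -0.0416 -0.0207
0.022 167 0.0291 -0.0417 -0.0205
0.028 156 0.0291 -0.0418 -0.0204
0.034 154 0.0293 -0.0418 -0.0203
0.04 151 0.0293 -0.0419 -0.0201
0.046 149 0.0294 -0.042 -0.0211
0.052 141 0.0291 -0.0421 -0.021
0.058 134 0.0292 -0.0412 -0.0209
0.064 126 0.029 -0.0413 -0.0208
0.07 135 0.0293 -0.0414 -0.0207
0.076 129 0.0293 -0.0414 -0.0206
0.082 123 0.0293 -0.0415 -0.0205
0.088 278 0.0322 -0.0473 -0.0147
0.094 252 0.0337 -0.0483 -0.0137
0.1 181 0.0336 -0.0474 -0.0145
0.106 174 0.0336 -0.0476 -0.0143
0.112 182 0.0335 -0.0476 -0.0141
0.118 122 0.0335 -0.0477 -0.014
```

View pics/w2.png

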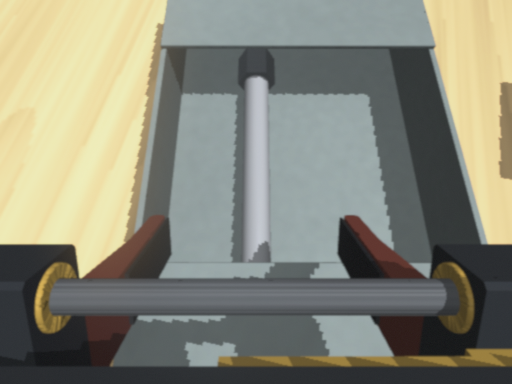

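View pics/t4.png

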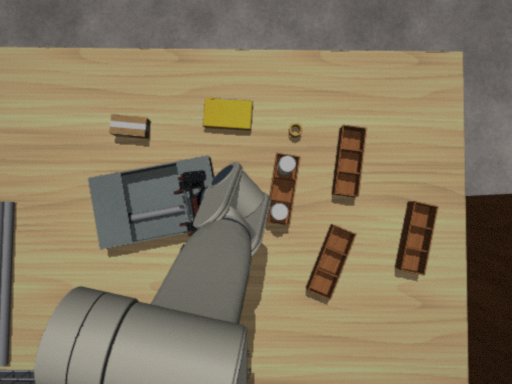

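Wrist view: the pipe runs up the picture at column 257, and its dark socket starts at about row 78 just inside the hood edge (row 45). Depth steps from 29 mm to 34 mm at bin y≈0.086, so pipe_mid is at about bin y=-0.009. Both tins are upright in their cells (tops at 0.122, top-view pixels (287,165) and (279,212)). Now I'll plan the tilt path in 2D with clearances.

```bash
cat > plan.py <<'E'
import numpy as np,sys
from scipy.sparse import coo_matrix
from scipy.sparse.csgraph import dijkstra
def seg(a,b):
    n=int(np.hypot(*(np.subtract(b,a)))/.001)+2
    return np.linspace(a,b,n)
obs=np.vstack([seg((-.18,.004),(.18,.004))]+[np.vstack([seg((s*.18,.004),(s*.18,.066)),seg((s*.085,.066),(s*.18,.066)),seg((s*.085,.07),(s*.184,.07)),seg((s*.085,.066),(s*.085,.07))]) for s in(-1,1)])
wall=seg((-.184,.07),(.184,.07))
def clr(y,z,th,s0):
    c,s=np.cos(th),np.sin(th)
    def tf(P):
        d=P-[y,z]; return np.stack([d[:,0]*c+d[:,1]*s,-d[:,0]*s+d[:,1]*c],1)
    def sdf(P,lo,hi):
        m=(np.array(lo)+hi)/2;h=(np.array(hi)-lo)/2
        q=abs(P-m)-h
        return (np.hypot(*np.maximum(q,0).T)+np.minimum(q.max(1),0)).min()
    P=tf(obs);w=tf(wall)
    r=min(sdf(P,(-.095,-.011),(.095,.011)),sdf(P,(-.125,-.0165),(-.095,.0165)),sdf(P,(.095,-.0165),(.125,.0165)))
    f=sdf(P,(s0-.012,-.011),(s0+.012,.069))
    b=min(sdf(P,(s0-.0375,.069),(s0+.0375,.2)),sdf(w,(s0-.0375,.069),(s0+.0375,.2)))
    return min(r,b),f
def run(s0,need=.008):
    ys=np.arange(-.060,.0301,.004);zs=np.arange(.026,.24,.006);ts=np.deg2rad(np.arange(0,57,4))
    C=np.array([[[min(clr(y,z,t,s0)) for t in ts] for z in zs] for y in ys])
    idx=np.arange(C.size).reshape(C.shape);I=[];J=[];V=[]
    for dy in(-1,0,1):
     for dz in(-1,0,1):
      for dt in(-1,0,1):
        if (dy,dz,dt)<=(0,0,0): continue
        def sl(d,n): return (slice(max(0,-d),n-max(0,d)),slice(max(0,d),n-max(0,-d)))
        a,b=zip(*[sl(d,n) for d,n in zip((dy,dz,dt),C.shape)])
        cm=np.minimum(C[a],C[b]);ok=cm>0.004
        L=np.sqrt((4*dy)**2+(6*dz)**2+(6*dt)**2)*(1+30*np.maximum(0,(need-cm)/need)**2*3)
        I.append(idx[a][ok]);J.append(idx[b][ok]);V.append(L[ok])
    I,J,V=map(np.concatenate,(I,J,V))
    G=coo_matrix((V,(I,J)),shape=(C.size,)*2).tocsr()
    s=idx[np.argmin(abs(ys+.009)),1,0];g=idx[np.argmin(abs(ys-0)),len(zs)-1,0]
    D,pr=dijkstra(G,directed=False,indices=s,return_predecessors=True)
    if not np.isfinite(D[g]): return None
    p=[g]
    while p[-1]!=s:p.append(pr[p[-1]])
    p=np.array(np.unravel_index(p[::-1],C.shape)).T
    return [(ys[i],zs[j],np.degrees(ts[k]),C[i,j,k]) for i,j,k in p]
if __name__=='__main__':
  for s0 in (0,.008,.014,.02):
    r=run(s0)
    print(s0,None if r is None else (len(r),min(q[3] for q in r[1:])))
    if r and s0 in(.008,): print(np.round(r,3).tolist())
E
python3 plan.py
```

```text
0 (51, np.float64(0.004146178372250238))
0.008 (51, np.float64(0.004146178372250238))
[[-0.008, 0.032, 0.0, 0.012], [-0.012, 0.032, 0.0, 0.012], [-0.016, 0.032, 0.0, 0.012], [-0.02, 0.032, 0.0, 0.012], [-0.024, 0.032, 0.0, 0.012], [-0.028, 0.032, 0.0, 0.012], [-0.032, 0.032, 0.0, 0.012], [-0.036, 0.032, 0.0, 0.012], [-0.04, 0.032, 0.0, 0.012], [-0.044, 0.038, 0.0, 0.011], [-0.048, 0.044, 4.0, 0.006], [-0.048, 0.05, 8.0, 0.006], [-0.048, 0.056, 12.0, 0.006], [-0.044, 0.062, 16.0, 0.004], [-0.04, 0.062, 16.0, 0.005], [-0.036, 0.062, 16.0, 0.006], [-0.032, 0.062, 16.0, 0.007], [-0.028, 0.062, 16.0, 0.007], [-0.024, 0.062, 16.0, 0.006], [-0.02, 0.068, 20.0, 0.006], [-0.016, 0.068, 16.0, 0.006], [-0.012, 0.068, 16.0, 0.007], [-0.008, 0.068, 16.0, 0.008], [-0.004, 0.074, 20.0, 0.009], [0.0, 0.08, 24.0, 0.01], [0.004, 0.086, 28.0, 0.009], [0.008, 0.092, 32.0, 0.008], [0.012, 0.098, 32.0, 0.008], [0.016, 0.104, 36.0, 0.012], [0.02, 0.11, 40.0, 0.013], [0.02, 0.116, 40.0, 0.013], [0.02, 0.122, 40.0, 0.008], [0.024, 0.128, 44.0, 0.015], [0.024, 0.134, 44.0, 0.01], [0.028, 0.14, 44.0, 0.012], [0.028, 0.146, 44.0, 0.012], [0.028, 0.152, 44.0, 0.014], [0.028, 0.158, 44.0, 0.017], [0.028, 0.164, 44.0, 0.022], [0.028, 0.17, 44.0, 0.026], [0.028, 0.176, 40.0, 0.03], [0.028, 0.182, 36.0, 0.033], [0.028, 0.188, 32.0, 0.041], [0.028, 0.194, 28.0, 0.052], [0.024, 0.2, 24.0, 0.064], [0.02, 0.206, 20.0, 0.078], [0.016, 0.212, 16.0, 0.092], [0.012, 0.218, 12.0, 0.106], [0.008, 0.224, 8.0, 0.12], [0.004, 0.23, 4.0, 0.135], [0.0, 0.236, 0.0, 0.15]]
0.014 (51, np.float64(0.004146178372250238))
0.02 (51, np.float64(0.004146178372250238))
```

```bash
cat > plan2.py <<'E'
from plan import *
import plan, json
ys=np.arange(-.066,.0301,.002);zs=np.arange(.026,.20,.003);td=np.arange(0,49,2);ts=np.deg2rad(td);s0=0.
C=np.array([[[min(clr(y,z,t,s0)) for t in ts] for z in zs] for y in ys])
idx=np.arange(C.size).reshape(C.shape)
def solve(th,need):
    I=[];J=[];V=[]
    for dy in(-1,0,1):
     for dz in(-1,0,1):
      for dt in(-1,0,1):
        if (dy,dz,dt)<=(0,0,0): continue
        def sl(d,n): return (slice(max(0,-d),n-max(0,d)),slice(max(0,d),n-max(0,-d)))
        a,b=zip(*[sl(d,n) for d,n in zip((dy,dz,dt),C.shape)])
        cm=np.minimum(C[a],C[b]);ok=cm>th
        L=np.sqrt((2*dy)**2+(3*dz)**2+(3*dt)**2)*(1+20*np.maximum(0,(need-cm)/need))
        I.append(idx[a][ok]);J.append(idx[b][ok]);V.append(L[ok])
    I,J,V=map(np.concatenate,(I,J,V))
    G=coo_matrix((V,(I,J)),shape=(C.size,)*2).tocsr()
    s=idx[np.argmin(abs(ys+.009)),2,0]
    D,pr=dijkstra(G,directed=False,indices=s,return_predecessors=True)
    g=idx[np.argmin(abs(ys-.02)),len(zs)-1,np.argmin(abs(td-40))]
    if not np.isfinite(D[g]): return None
    p=[g]
    while p[-1]!=s:p.append(pr[p[-1]])
    p=np.array(np.unravel_index(p[::-1],C.shape)).T
    return [(ys[i],zs[j],float(td[k]),C[i,j,k]) for i,j,k in p]
best=None
for th in np.arange(.003,.012,.0005):
    r=solve(th,.012)
    if r is None: break
    best=(th,r)
th,r=best;print('bottleneck',th,len(r))
r=np.array(r)
# simplify: greedy keep waypoints with linear interpolation clearance
w=[0];i=0
while i<len(r)-1:
    j=len(r)-1
    while j>i+1:
        q=[r[i,:3]+(r[j,:3]-r[i,:3])*u for u in np.linspace(0,1,25)]
        if min(min(clr(a,b,np.deg2rad(c),s0)) for a,b,c in q)>=th-.0008: break
        j-=1
    w.append(j);i=j
print(np.round(r[w],4).tolist());json.dump(r[w].tolist(),open('path.json','w'))
E
time python3 plan2.py
```

```text
bottleneck 0.0045000000000000005 102
[[-0.01, 0.032, 0.0, 0.0115], [-0.046, 0.041, 2.0, 0.0078], [-0.046, 0.056, 12.0, 0.0053], [-0.042, 0.062, 16.0, 0.0047], [0.028, 0.104, 34.0, 0.0152], [0.028, 0.152, 42.0, 0.0138], [0.02, 0.2, 40.0, 0.042]]
real	1m26.342s
user	1m23.509s
sys	0m0.204s
```

Run:
```python
from h import *
ctrl.reach(b2w([-.032,-.009,.16]),tiltR(0));ctrl.command_gripper(.06);st('above')
ctrl.move_straight(b2w([-.032,-.009,.06]),v=.2)
ctrl.move_straight(b2w([-.032,-.009,.0275]),v=.06);st('down')
ctrl.command_gripper(.015);st('grip')
print(w2b(ctrl.read_ee_pos()))
ctrl.move_straight(b2w([-.032,-.009,.0405]),v=.08);ctrl.hold(.2);st('lift');print(np.round(ctrl.read_ft_torque(),2))
d=cap('wrist');save(d,'pics/w3.png')
d=cap('top');save(d,'pics/t5.png')
```

```text
above t 21.23 p [0.4708 0.1563 0.1599] gap 0.0602 F [-0.1  1.1  0.1]
down t 22.57 p [0.4707 0.1564 0.0273] gap 0.0601 F [-0.3  0.1  1. ]
grip t 23.26 p [0.471  0.1565 0.0276] gap 0.0212 F [ 0.8 -1.   0.6]
[-0.0317232  -0.00898219  0.02763479]
lift t 23.77 p [0.4705 0.1563 0.0402] gap 0.021 F [-0.5  0.2 -2.9]
[-0.01 -0.08  0.03]
```

View pics/w3.png

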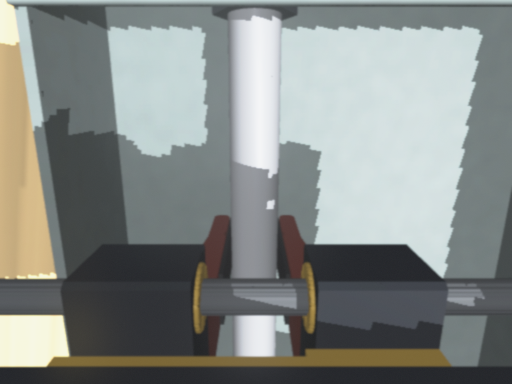

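The pipe is gripped (gap 21 mm) and lifted. The picture shows it centred between the jaws at (255,250), with the socket edge at row 12. Now I'll follow the planned path, checking force at each leg.

Run:
```python
from h import *
import json
def go(y,z,th,v):
    t=np.deg2rad(th)
    ctrl.move_straight(b2w([-.032,y-.008*np.sin(t),z+.008*np.cos(t)]),v=v,orientation=tiltR(th))
    st(f'{y} {z} {th}')
    return np.linalg.norm(ctrl.read_force())
for y,z,th,v in [(-.01,.032,0,.06),(-.046,.041,2,.06),(-.046,.0485,7,.03),(-.046,.056,12,.03),(-.042,.062,16,.03)]:
    if go(y,z,th,v)>12: print('STOP');break
print(np.round(ctrl.read_ft_torque(),2))
d=cap('wrist');save(d,'pics/w4.png');d=cap('scene');save(d,'pics/s4.png')
cv2.imwrite('pics/s4c.png',cv2.resize(cv2.imread('pics/s4.png')[120:260,260:450],None,fx=4,fy=4))
```

```text
-0.01 0.032 0 t 24.12 p [0.4709 0.1554 0.0399] gap 0.0212 F [-0.4  0.2 -4.1]
-0.046 0.041 2 t 24.89 p [0.478  0.1199 0.049 ] gap 0.0214 F [-0.4 -0.3 -2.8]
-0.046 0.0485 7 t 25.29 p [0.4781 0.1191 0.0563] gap 0.0212 F [-0.3  0.7 -3.5]
-0.046 0.056 12 t 25.69 p [0.4782 0.1184 0.0636] gap 0.0215 F [ 0.3 -0.  -3.9]
-0.042 0.062 16 t 26.07 p [0.4775 0.1218 0.0694] gap 0.0218 F [ 0.4 -0.7 -5.1]
[-0.34 -0.07 -0.04]
```

View pics/s4c.png

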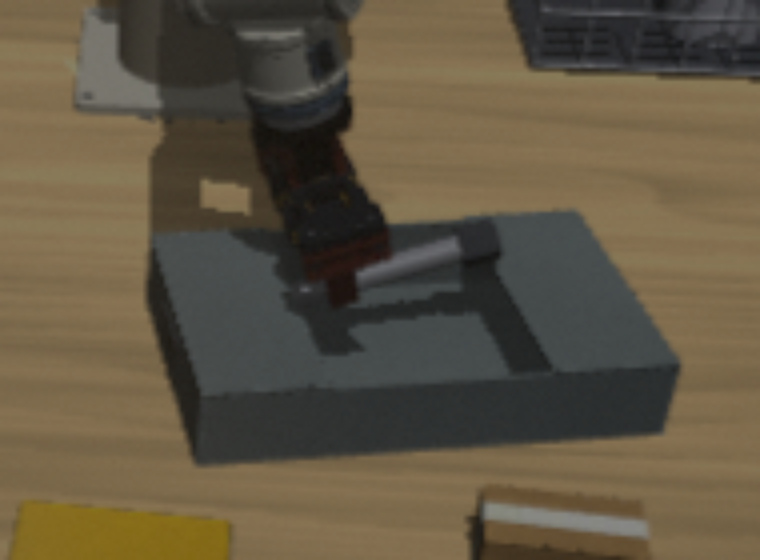

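View pics/w4.png

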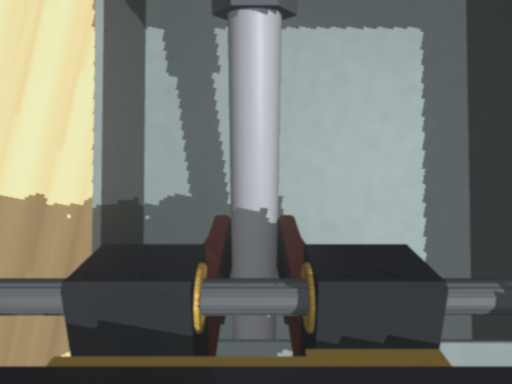

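The upper socket has emerged above the opening (crop (475,243)), the pipe hasn't slipped in the jaws, and the force is only its weight. Continuing.

Run:
```python
from h import *
def go(y,z,th,v):
    t=np.deg2rad(th)
    ctrl.move_straight(b2w([-.032,y-.008*np.sin(t),z+.008*np.cos(t)]),v=v,orientation=tiltR(th))
    st(f'{y:.3f} {z:.3f} {th}')
    return np.linalg.norm(ctrl.read_force())
ok=True
for u in (.25,.5,.75,1):
    if go(-.042+.07*u,.062+.042*u,16+18*u,.04)>12: print('STOP');ok=False;break
if ok:
  for y,z,th,v in [(.028,.128,38,.04),(.028,.152,42,.05),(.02,.2,40,.08)]:
    if go(y,z,th,v)>12: print('STOP');ok=False;break
if ok: 
    go(.0,.32,0,.08);ctrl.hold(.5);st()
for n in('scene','top','wrist'): save(cap(n),f'pics/{n}5.png')
d=cap('top');W=w2b(cloud(d));print(np.round(ctrl.read_joint_pos(),1))
```

```text
-0.025 0.072 20.5 t 26.81 p [0.4744 0.1384 0.08  ] gap 0.0211 F [-0.1  0.1 -4.4]
-0.007 0.083 25.0 t 27.45 p [0.471  0.155  0.0902] gap 0.0212 F [ 0.   0.3 -3.9]
0.011 0.093 29.5 t 28.09 p [0.4677 0.1716 0.1004] gap 0.0213 F [-0.1  0.6 -3.8]
0.028 0.104 34 t 28.73 p [0.4644 0.1883 0.1106] gap 0.0213 F [ 0.1 -0.4 -4.2]
0.028 0.128 38 t 29.48 p [0.4645 0.1878 0.1343] gap 0.0213 F [-0.3  0.4 -4.3]
0.028 0.152 42 t 30.1 p [0.4646 0.1874 0.1579] gap 0.0213 F [ 0.   0.2 -3.7]
0.020 0.200 40 t 30.86 p [0.4658 0.1799 0.206 ] gap 0.0215 F [ 0.1  0.1 -3.8]
0.000 0.320 0 t 32.54 p [0.4687 0.165  0.3275] gap 0.0212 F [ 0.5  0.7 -4. ]
 t 33.04 p [0.469  0.1652 0.328 ] gap 0.0216 F [-0.6 -0.1 -4.1]
[ 18.    7.7 104.1   0.   68.2   6.8]
```

View pics/scene5.png

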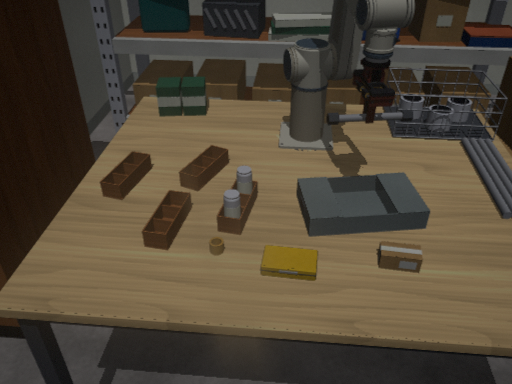

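View pics/top5.png

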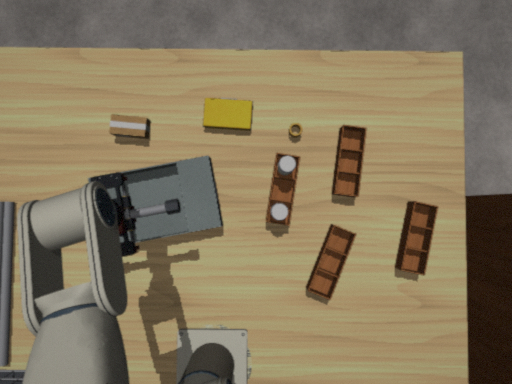

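Scene view: the pipe is level in the jaws at (330–415,118), high above the empty bin. Both tins stand in the crate at (232,203) and (244,180), and the bystanders haven't moved. One last numeric check, then I'll hand it in.

Run:
```python
from h import *
import pickle
d=cap('scene');W=w2b(cloud(d))
m=(abs(W[...,0]+.032)<.03)&(abs(W[...,1])<.135)&(W[...,2]>.27)&(W[...,2]<.345)&(abs(W[...,1])>.04)
P=W[m];print('pipe pts',m.sum(),'y',P[:,1].min().round(3),P[:,1].max().round(3),'z min',P[:,2].min().round(3),'max',P[:,2].max().round(3))
t=cap('top');Wt=cloud(t);z=Wt[...,2]
for n,A in (('tin1',(.6125,-.2240)),('tin2',(.4749,-.2025))):
    m=(z>.11)&(z<.13)&(abs(Wt[...,0]-A[0])<.04)&(abs(Wt[...,1]-A[1])<.04);print(n,Wt[m].mean(0).round(4),m.sum())
t0=pickle.load(open('top0.pkl','rb'))
for n,(u,v) in dict(carton=(129,126),case=(228,114),socket=(295,131)).items():
    print(n,np.abs(t['color'][v-15:v+15,u-28:u+28].astype(int)-t0['color'][v-15:v+15,u-28:u+28]).mean().round(2))
print('vel',np.abs(ctrl.read_joint_vel()).max());st()
ctrl.sign_off();
```

```text
pipe pts 546 y -0.121 0.131 z min 0.303 max 0.337
tin1 [ 0.6126 -0.224   0.1225] 223
tin2 [ 0.4747 -0.2022  0.1227] 219
carton 5.95
case 5.94
socket 6.54
vel 0.1299217206308232
 t 33.34 p [0.469  0.1653 0.328 ] gap 0.0214 F [ 0.2 -0.5 -5.9]
the job is handed in; nothing more can be done
```

The job is handed in at 33.3 s of the 64 s allowed. Both tins stand upright and released in the two end cells of the leftmost crate. The pipe came out tilted (up to 42°) and is held level and still above the bin.

Last checks:
- **Tins:** their tops measured z = 0.1225 and 0.1227 m against an expected 0.124 m, so both stand on the cell floors. They are within about 3 mm of the cell centres.
- **Pipe:** its lowest point is at about 0.303 m, roughly 230 mm above the bin's top. The jaws are 21 mm apart on it.
- **Forces:** while the pipe came out, the wrist readings I took between moves stayed close to the pipe's weight (3–5 N), so there was no sign of it touching the bin. The last reading was slightly higher, at 5.9 N.
- **Carton, case and socket:** they are in the same place in the start and end pictures. A pixel comparison differed by about the same small amount at all three (6 to 6.5 grey levels), which I took as image noise and did not check further.

No check failed. The only disagreements were small: the top and wrist cameras differed by about 1 mm on the crate and 2 mm on the pipe's sideways position.

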